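Sort probes and tee into rinse baskets, then hold the rinse lever at step three

TASK

Get the dismantled flow-cell parts under the rinse: from the mat, lay the two red-headed sensor probes in the rinse station's blue basket (gently, never dropping them) and put the white pipe tee in its white basket, leaving the spanner, the screwdriver and everything else on the bench where it is. Once all three are in, press the valve's blue spring-return lever down past its first two clicks to the third position, at the bottom of its travel, and keep it pressed there. Finish while still holding the lever down; do not let it go.

Things in the scene. Friction and masses are not known exactly. Their poses are not given: they have to be found in the camera images.
- probe_clear: sensor probe, clear glass stem, red hexagonal head, 130 mm long, 60 to 130 g, lying on the 3 mm pale blue mat. Origin: mid-length, on its axis, 12 mm above what it lies on. Its x axis runs from the red head (x -65 to -35 mm, 24 mm wide) along the bare stem (x -35 to 35, 14 mm diameter: grasp here) to the slotted tip guard (x 35 to 65, 24 mm diameter).
- probe_black: sensor probe, black stem, red hexagonal head, 130 mm long, 60 to 130 g, lying on the 3 mm pale blue mat. Origin: mid-length, on its axis, 12 mm above what it lies on. Its x axis runs from the red head (x -65 to -35 mm, 24 mm wide) along the bare stem (x -35 to 35, 14 mm diameter: grasp here) to the slotted tip guard (x 35 to 65, 24 mm diameter).
- tee: white plastic pipe tee with three legs, each 38 mm long from the middle, along its own +x, -x and +y axes. Tubes 24 mm in diameter, the last 18 mm of each leg a 30 mm collar (grasp across it), blue ring at each mouth. Origin: where the leg axes meet, 15 mm above what it lies on. Lies flat on the 3 mm pale blue mat at any yaw; 40 to 100 g.
- probe_basket: the blue basket on the rinse station, with a grey rubber floor, for the probes: 170 (its x) x 150 (its y) x 50 mm outside, walls and floor 5 mm, open on top, fixed. Origin: centre of its underside, 20 mm above the table. Its x axis points away from the robot within 0.08 rad. The baskets stand side by side; which is on the left varies.
- fitting_basket: the white basket on the rinse station, for the pipe tee: 170 (its x) x 150 (its y) x 50 mm outside, walls and floor 5 mm, open on top, fixed. Origin: centre of its underside, 20 mm above the table. Its x axis points away from the robot within 0.08 rad. The baskets stand side by side; which is on the left varies.
- valve: white step valve with steel foot, pipework and blue lever, fixed at one end (left or right, it varies) of the rinse station; a pressure gauge stands at the other end. Origin: centre of its foot, 20 mm above the table. Its x axis points away from the robot within 0.08 rad. The pipework reaches 195 mm above the origin, at x -20 to 67 mm, y 0 to 42 mm.
- lever_hub (a point): the lever's pivot: on the hinge axis (along the valve's y axis), in the lever's middle plane, 145 mm above the table. Fixed.
- lever_pad (a point): middle of the upper face of the lever's flat blue pad (46 mm along the lever, 28 mm wide, 6 mm lip 17 mm beyond this point). Moves with the lever: on a line 118 mm from the hub and 5 mm above the lever's middle line. The lever points from the hub to the valve's -x (to the robot), rising 0.40 rad at rest; at the third position it slopes 0.66 rad down, the pad 68 mm below the hub.
- lever (a joint): angle of the blue lever, rad: 0 at rest (raised), grows as it is pressed down. A spring returns it to 0 from anywhere when let go. Clicks, marked by white, yellow and red studs: first position 0.36, second 0.70, third 1.05 to the end stop at 1.10. The push at the pad grows from 4 to 8 N, plus a bump of about 2 N on the way into each click (from 0.03, 0.37 and 0.71 on).
- spanner: steel spanner, 130 mm long (its x axis), 8 mm thick, lying among the parts on the mat. Origin: centre of its underside. To be left where it is.
- screwdriver: yellow-handled screwdriver, 140 mm long (its x axis), handle 26 mm thick, lying among the parts on the mat. Origin: centre of its underside. To be left where it is.
- tape_reel: white and blue reel of thread tape, 54 mm diameter, 14 mm high, lying at the left. Origin: centre of its underside. To be left where it is.
- buffer_red: 250 ml bottle of calibration solution with a red cap and label, 60 mm diameter, 135 mm tall. Origin: centre of its underside. To be left standing where it is.
- buffer_yellow: 250 ml bottle of calibration solution with a yellow cap and label, 60 mm diameter, 135 mm tall. Origin: centre of its underside. To be left standing where it is.
- buffer_blue: 250 ml bottle of calibration solution with a blue cap and label, 60 mm diameter, 135 mm tall. Origin: centre of its underside. To be left standing where it is.
- wash_bottle: clear wash bottle with blue cap and a thin spout, 68 mm diameter, 210 mm tall, at the right side. Origin: centre of its underside. To be left standing where it is.
Not all that is in view belongs to the job. What is shaped like the probe_clear but orange is not meant. Leave any green look-alike of the probe_black alone.

How it is judged:
By the outcome, as a careful person would: the job done as asked, in the order asked, and still so for the second after the job is handed in, while the arm keeps its last pose, push and grip.
It also fails if it takes over 69 s, if anything falls off the work surface, if the arm or the gripper's body presses on something with over 40 N, if the wrist force passes 120 N, or if a joint passes its speed limit or range.

ROBOT

A 7-joint arm with a two-finger parallel gripper is mounted at the origin on the work surface. World frame = base frame: x ahead of the robot, y to its left, z up, the work surface at z = 0. Lengths are in m, angles in rad, forces in N, time in s.
With the tool pointing down it reaches from about 0.4 to 0.9 m from the base axis. Payload 5.6 kg.
Tool frame: the origin (TCP) lies midway between the tips of the shut fingers; the grasp point (between the pads) lies 19 mm behind it; y points along the fingers, z is the direction in which the jaws open and shut, and the axes are right-handed (so a half turn about y gives the same grasp; the last joint's range is limited). The gripper opens to 92 mm and grips with 3 to 60 N. Pads are 20 mm wide; open, the fingers measure 128 mm over their backs; the gripper's body (75 mm by 189 mm) begins 69 mm behind the grasp point.
Start: joints at [-1.279, 0.468, -0.012, 1.603, 0.006, 1.071, -0.056], TCP at [0.214, 0.614, 0.215] pointing down, gripper open.
Joint ranges: [-2.53, 2.53], [-0.31, 2.02], [-1.57, 1.55], [0.28, 2.44], [-1.29, 4.43], [0.15, 1.84], [-2.92, 2.92]. Speed limits (rad/s): [2.57, 2.57, 3.14, 3.14, 3.14, 3.14, 3.14].

INTERFACE

Orientations are given as a 3x3 rotation matrix whose columns are the frame's x, y, z axes.
In Python, from station import env, effector, solver, viewer, workorder, search_frame, tip_of gives the robot as it stands. Calls block until the motion is done:
- env.reach(position, orientation): joint-space move of the TCP to a pose.
- env.movel(position, frame=None, rate=0.15): straight line of the TCP; frame=None keeps the orientation; rate is the mean speed in m/s.
- env.goto_joints(angles): joint-space move.
- effector.release() and effector.grasp(squeeze=None): open the fingers fully, or close them until they stop; squeeze is the grip in N (None keeps the last).
- env.pause(seconds).
- solver.inverse_kinematics(position, orientation): joint angles nearest the present ones, or None.
- env.sense(): the state.
- viewer.read_camera(name): name is "scene" or "side" or "wrist"; returns (picture, depth): 480x640x3 uint8, red, green, blue; 480x640 float32, m along the optical axis (not along the pixel's ray), 0 where there is no reading.
- viewer.camera_info(name): a dict with "intrinsics" (3x3 intrinsics, pixels), "dist_coeffs" ([k1, k2, p1, p2, k3] as OpenCV has them; the pictures are not rectified), "eye" and "rotation" of the camera in the world; the wrist camera has in their place "T_tool_cam" (4x4, takes a point from camera to tool coordinates, whose origin is the TCP and whose axes are the tool frame's). Camera axes: x right, y up, looking along -z (the intrinsics and any distortion apply to the point x, -y, -z); pixel columns grow to the right and rows downward; lengths in m; the calibration is good to about 2 mm. A picture is of the moment at which its call begins: read the wrist's pose just before it. camera_info takes no time and is no camera call.
A pose or a line that the arm cannot do raises env.PlanningError and nothing moves.
- workorder.finish_job(): hands the job in, once; it reports no verdict.
Trained networks look in the newest picture that a camera, given by its name, has taken for a name from the list of things; names that differ only in an ending like _2 or _b are one class to them, and where a whole thing is asked for, a point or a joint stands for the part that bears it (a point fixed in the world has none). Each returns a list of dicts, best first, with "score" (0 to 1); they miss things now and then, are a little off and sometimes report something else, mostly with a low value. They report only what shows in the picture. A call takes as long as a camera call. They do not tell look-alikes from the thing itself.
- search_frame(camera, name): "at" ([x, y, z] in m, in world coordinates, good to about 4 mm: the middle of the surface that is visible of it).
- tip_of(camera, name): "at" ([x, y, z] in m, in world coordinates, good to about 4 mm: a listed point, or the origin of a listed thing).
The state is a dict: "t": time; "joint_positions": joint angles; "joint_velocities": joint speeds; "tau": joint torques, N m; "ee_pos": TCP position; "tcp_rot": TCP orientation; "wrist_force": force on the tool from outside, world axes, zero at the start; "moment": the same for the moment, N m; "gripper_width": finger opening in m.
Only numpy, scipy, OpenCV 4.12 (cv2) and the standard library are available. Lean on these libraries where they do the work, as an engineer would, in place of code of your own. Each camera call takes 0.05 s, during which the arm holds its last target.

## Working session

There is one attempt and no reset: what is moved stays moved. The work goes in short steps, each a Python script; the robot and the scene stay as the last script left them, time stands still between calls to the robot, and variables do not carry over. Pictures are saved under pics/ and viewed, and the job is handed in when it is done.

```bash
ls; mkdir -p pics; python3 - <<'E'
from station import env, effector, solver, viewer, workorder, search_frame, tip_of
import cv2
s=env.sense();print(s['t'],s['ee_pos'],s['tcp_rot'],s['gripper_width'])
for c in ("scene","side"):
    p,d=viewer.read_camera(c);cv2.imwrite(f"pics/{c}0.png",p[:,:,::-1])
    i=viewer.camera_info(c);print(c,i)
print(viewer.camera_info("wrist"))
print(env.sense()['t'])
E
```

```text
pics
0.0 [0.21345647 0.61336908 0.21365577] [[ 9.44448260e-01 -4.33928626e-04  3.28659847e-01]
 [-3.28660112e-01 -1.61491550e-03  9.44446887e-01]
 [ 1.20935343e-04 -9.99998602e-01 -1.66781917e-03]] 0.09199536065228621
scene {'intrinsics': array([[616.55465236,   0.        , 319.01480237],
       [  0.        , 616.55465236, 229.89840388],
       [  0.        ,   0.        ,   1.        ]]), 'dist_coeffs': array([-0.12703791,  0.        ,  0.        ,  0.        ,  0.        ]), 'eye': array([1.51111485, 0.90088755, 1.20810981]), 'rotation': array([[-6.47136080e-01, -4.68428729e-01,  6.01489335e-01],
       [ 7.62374500e-01, -3.97493492e-01,  5.10670192e-01],
       [-1.24492911e-04,  7.89033237e-01,  6.14350499e-01]])}
side {'intrinsics': array([[440.99914902,   0.        , 326.93279411],
       [  0.        , 440.99914902, 242.15024453],
       [  0.        ,   0.        ,   1.        ]]), 'dist_coeffs': array([0.03453563, 0.        , 0.        , 0.        , 0.        ]), 'eye': array([ 0.21630605, -0.61774465,  0.9385792 ]), 'rotation': array([[ 0.91592749,  0.30962345, -0.25536279],
       [-0.40129217,  0.69631316, -0.59507358],
       [-0.00643626,  0.64751934,  0.76202183]])}
{'intrinsics': array([[343.75094467,   0.        , 320.78588548],
       [  0.        , 343.75094467, 237.21288775],
       [  0.        ,   0.        ,   1.        ]]), 'dist_coeffs': array([-0.05382358,  0.        ,  0.        ,  0.        ,  0.        ]), 'T_tool_cam': array([[-1.11900541e-05, -9.70818373e-01, -2.39815943e-01,
        -6.67543540e-02],
       [ 4.92006575e-04,  2.39815909e-01, -9.70818257e-01,
        -1.70224049e-01],
       [ 9.99999879e-01, -1.28854530e-04,  4.74965469e-04,
        -3.98999491e-04],
       [ 0.00000000e+00,  0.00000000e+00,  0.00000000e+00,
         1.00000000e+00]])}
0.1
```

View pics/scene0.png

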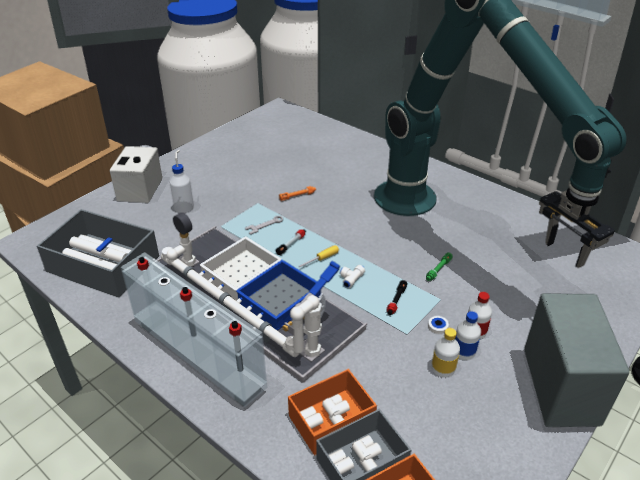

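View pics/side0.png

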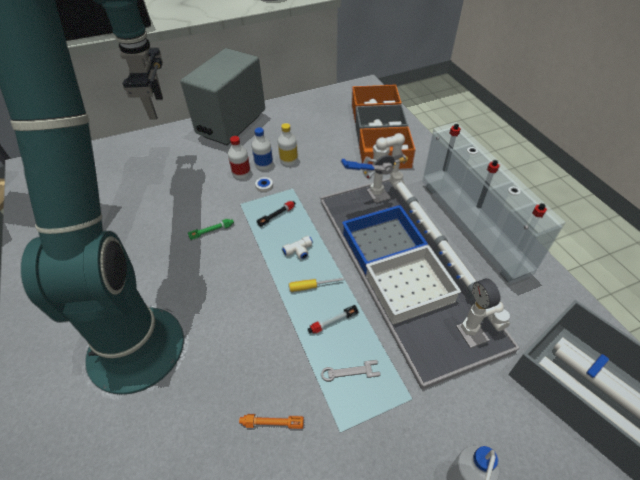

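```bash
cat > h.py <<'E'
from station import env, effector, solver, viewer, workorder, search_frame, tip_of
import cv2, numpy as np
def cloud(c, p=None,d=None,pose=None):
    i=viewer.camera_info(c)
    if p is None:
        pose=env.sense(); p,d=viewer.read_camera(c)
    K,D=i['intrinsics'],i['dist_coeffs']
    v,u=np.mgrid[0:480,0:640].astype(np.float64)
    q=cv2.undistortPoints(np.stack([u.ravel(),v.ravel()],1)[:,None],K,D)[:,0]
    dd=d.ravel().astype(float)
    P=np.stack([q[:,0]*dd,-q[:,1]*dd,-dd],1)
    if c=='wrist':
        T=i['T_tool_cam'];P=P@T[:3,:3].T+T[:3,3];P=P@np.array(pose['tcp_rot']).T+np.array(pose['ee_pos'])
    else: P=P@np.array(i['rotation']).T+np.array(i['eye'])
    P[dd<=0]=np.nan
    return P.reshape(480,640,3),p
def ortho(P,p,x0,x1,y0,y1,res):
    # image up = +x, left = +y
    H=int((x1-x0)/res);W=int((y1-y0)/res)
    im=np.zeros((H,W,3),np.uint8);zb=np.full((H,W),-9.)
    Q=P.reshape(-1,3);C=p.reshape(-1,3)
    ok=np.isfinite(Q[:,0]);Q=Q[ok];C=C[ok]
    r=((x1-Q[:,0])/res).astype(int);c=((y1-Q[:,1])/res).astype(int)
    ok=(r>=0)&(r<H)&(c>=0)&(c<W)
    o=np.argsort(Q[ok,2]);im[r[ok][o],c[ok][o]]=C[ok][o];zb[r[ok][o],c[ok][o]]=Q[ok,2][o]
    return im,zb
E
python3 - <<'E'
from h import *
for c in ("side","scene"):
    P,p=cloud(c); np.savez(f"{c}0.npz",P=P,p=p)
    im,zb=ortho(P,p,0.25,0.85,-0.4,0.4,0.002)
    im=cv2.resize(im,None,fx=2,fy=2,interpolation=0)
    cv2.imwrite(f"pics/o_{c}.png",im[:,:,::-1])
    for n in ["probe_clear","probe_black","tee","probe_basket","fitting_basket","valve","lever_hub","lever_pad","spanner","screwdriver"]:
        print(c,n,[(np.round(r['at'],3),round(r['score'],2)) for r in tip_of(c,n)][:4])
print(env.sense()['t'])
E
```

```text
side probe_clear [(array([ 0.231, -0.288,  0.016]), 0.75), (array([ 0.44 , -0.122,  0.015]), 0.6)]
side probe_black [(array([0.74 , 0.178, 0.147]), 0.73), (array([0.25 , 0.29 , 0.017]), 0.56), (array([0.439, 0.266, 0.015]), 0.55)]
side tee []
side probe_basket [(array([0.66 , 0.032, 0.017]), 0.65), (array([0.74 , 0.18 , 0.144]), 0.63)]
side fitting_basket [(array([ 0.652, -0.125,  0.019]), 0.64)]
side valve [(array([0.742, 0.2  , 0.022]), 0.84)]
side lever_hub [(array([0.742, 0.179, 0.146]), 0.91), (array([0.399, 0.494, 0.003]), 0.26)]
side lever_pad [(array([0.63 , 0.186, 0.195]), 0.87)]
side spanner [(array([0.399, 0.495, 0.005]), 0.37)]
side screwdriver [(array([ 0.442, -0.01 ,  0.006]), 0.62), (array([0.452, 0.126, 0.02 ]), 0.45)]
scene probe_clear [(array([ 0.443, -0.125,  0.013]), 0.7), (array([ 0.234, -0.285,  0.011]), 0.59), (array([0.396, 0.494, 0.003]), 0.56)]
scene probe_black [(array([0.439, 0.27 , 0.013]), 0.78), (array([0.248, 0.283, 0.013]), 0.61)]
scene tee [(array([0.447, 0.121, 0.02 ]), 0.7)]
scene probe_basket [(array([0.654, 0.029, 0.021]), 0.73)]
scene fitting_basket [(array([ 0.654, -0.122,  0.023]), 0.76)]
scene valve [(array([0.745, 0.206, 0.022]), 0.95), (array([ 0.528, -0.533, -0.002]), 0.49)]
scene lever_hub [(array([0.736, 0.182, 0.147]), 0.67), (array([0.744, 0.203, 0.02 ]), 0.64)]
scene lever_pad [(array([0.63 , 0.184, 0.196]), 0.68)]
scene spanner [(array([0.478, 0.504, 0.001]), 0.68), (array([0.742, 0.204, 0.022]), 0.54), (array([ 0.431, -0.254,  0.005]), 0.49)]
scene screwdriver [(array([ 0.443, -0.007,  0.002]), 0.55)]
1.2
```

View pics/o_side.png

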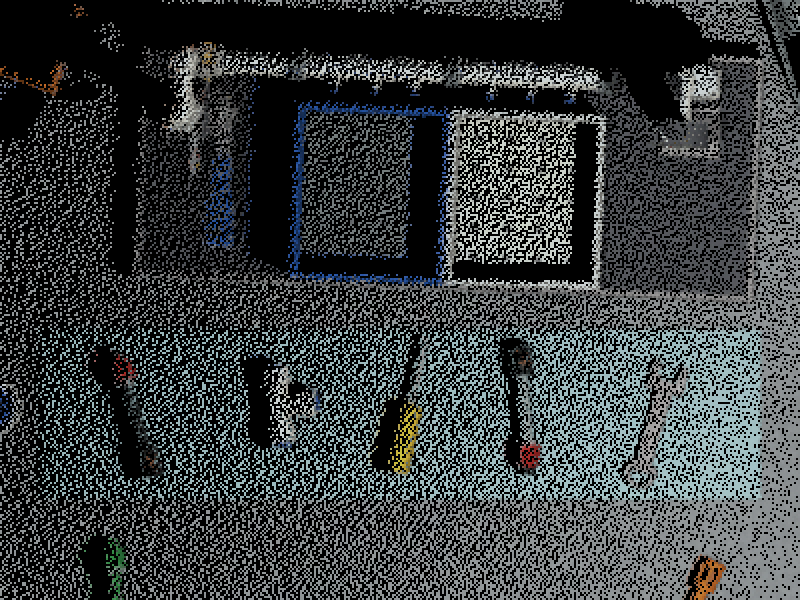

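View pics/o_scene.png

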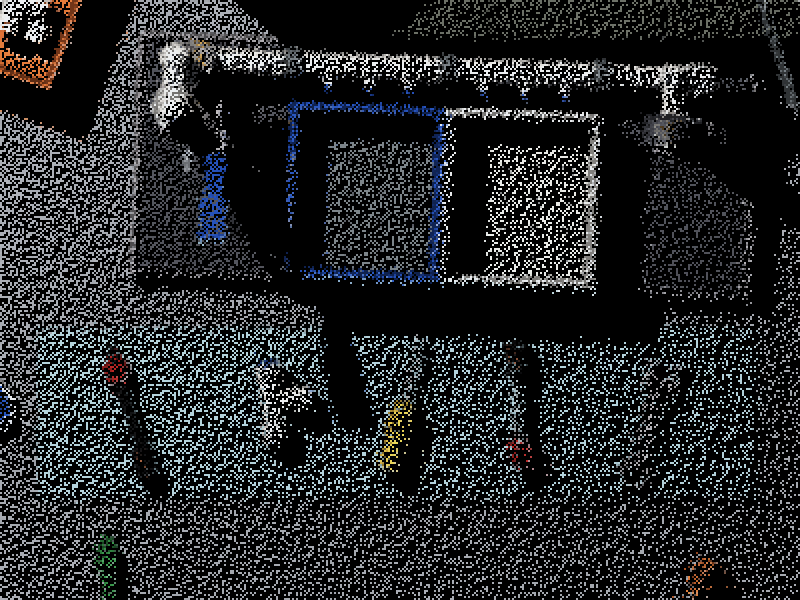

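```bash
cat >> h.py <<'E'
def R(yaw):  # tool z (jaw dir) at angle yaw+90deg; tool x at yaw
    x=np.array([np.cos(yaw),np.sin(yaw),0]);y=np.array([0,0,-1.]);z=np.cross(x,y);return np.stack([x,y,z],1)
E
python3 - <<'E'
from h import *
print(R(0))
env.reach([0.42,0.09,0.26],R(0))
print(env.sense()['t'],env.sense()['ee_pos'],env.sense()['joint_positions'])
P,p=cloud("wrist");np.savez("wrist0.npz",P=P,p=p)
cv2.imwrite("pics/w0.png",p[:,:,::-1])
im,zb=ortho(P,p,0.34,0.54,-0.16,0.31,0.001)
im=cv2.resize(im,None,fx=1.6,fy=1.6,interpolation=0)
cv2.imwrite("pics/o_w0.png",im[:,:,::-1])
z=P[...,2]
np.set_printoptions(precision=4,suppress=True)
for n,(x0,x1,y0,y1) in dict(black=(.36,.52,.22,.31),clear=(.36,.52,-.16,-.09),tee=(.38,.51,.06,.165)).items():
    m=(P[...,0]>x0)&(P[...,0]<x1)&(P[...,1]>y0)&(P[...,1]<y1)&(z>.012)
    q=P[m];(c,wh,a)=cv2.minAreaRect(q[:,:2].astype(np.float32)*1000)
    print(n,m.sum(),q.mean(0),'max z',np.percentile(q[:,2],98),'rect',c,wh,a)
    mr=m&(p[...,0]>120)&(p[...,1]<80)
    if mr.sum(): print(' red',P[mr].mean(0))
m=(P[...,0]>.37)&(P[...,0]<.5)&(P[...,1]>-.08)&(P[...,1]<-.03); print('mat z',np.nanmedian(z[m]))
for n in ["probe_clear","probe_black","tee"]:
    print(n,[(np.round(r['at'],3),round(r['score'],2)) for r in tip_of("wrist",n)][:4])
E
```

```text
[[ 1.  0. -0.]
 [ 0.  0.  1.]
 [ 0. -1.  0.]]
3.2333 [0.42012426 0.09076946 0.2599936 ] [-0.63158315  0.02034395  0.34961653  2.07632988 -0.00799271  1.04608145
  1.294012  ]
black 1572 [0.4339 0.2635 0.0216] max z 0.02768957388530892 rect (437.55999755859375, 266.471435546875) (130.76644897460938, 26.68071174621582) 16.528902053833008
 red [0.4805 0.2803 0.0257]
clear 1541 [ 0.439  -0.1207  0.0216] max z 0.027824382447203182 rect (441.78924560546875, -122.30272674560547) (129.94784545898438, 24.811540603637695) 2.414607524871826
 red [ 0.3955 -0.1236  0.025 ]
tee 56031 [0.4005 0.1156 0.3557] max z 0.38943922367310324 rect (439.7651672363281, 115.39459228515625) (100.17154693603516, 105.45941162109375) 3.663783550262451
mat z 0.0031441982671871482
probe_clear [(array([ 0.442, -0.122,  0.016]), 0.65), (array([ 0.231, -0.286,  0.011]), 0.57)]
probe_black [(array([0.438, 0.265, 0.013]), 0.76), (array([0.25 , 0.288, 0.012]), 0.63)]
tee [(array([0.446, 0.128, 0.014]), 0.91)]
```

View pics/w0.png

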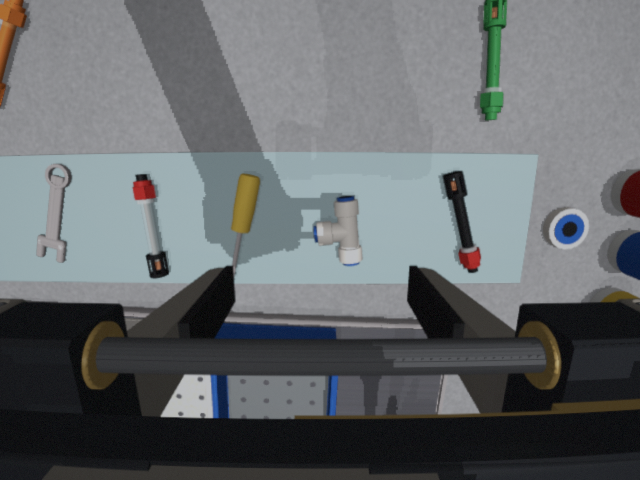

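View pics/o_w0.png

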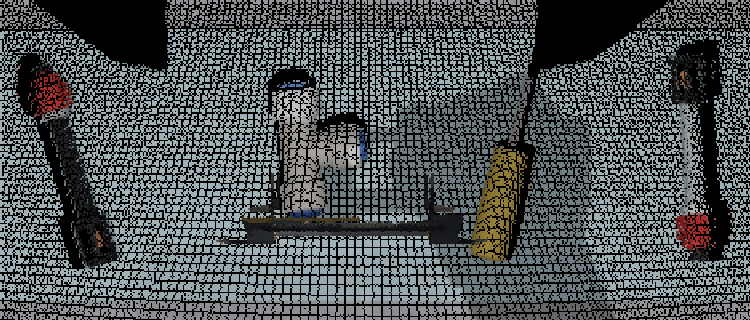

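```bash
python3 - <<'E'
from h import *
from scipy.optimize import least_squares
np.set_printoptions(precision=4,suppress=True)
B=[];W=[]
for c in("side","scene"):
    d=np.load(f"{c}0.npz");P,p=d['P'],d['p'];z=P[...,2]
    hsv=cv2.cvtColor(p,cv2.COLOR_RGB2HSV)
    top=(z>.064)&(z<.075)&(P[...,0]>.56)&(P[...,0]<.755)
    b=P[top&(hsv[...,0]>100)&(hsv[...,0]<130)&(hsv[...,1]>120)&(P[...,1]>-.06)&(P[...,1]<.12)]
    w=P[top&(hsv[...,1]<60)&(P[...,1]<-.04)&(P[...,1]>-.21)&(P[...,0]<.745)]
    def f(q,pts):
        cx,cy,a=q;dx=pts[:,0]-cx;dy=pts[:,1]-cy
        u=abs(dx*np.cos(a)+dy*np.sin(a))-.0825;v=abs(-dx*np.sin(a)+dy*np.cos(a))-.0725
        return np.where((u>0)&(v>0),np.hypot(u,v),np.maximum(u,v))
    for n,pts,i in(("blue",b,(.655,.03,-.03)),("white",w,(.654,-.123,-.03))):
        r=least_squares(f,i,args=(pts,),loss='soft_l1',f_scale=.002);print(c,n,len(pts),r.x,np.median(abs(r.fun)))
    s=(abs(P[...,0]-.655)<.05)&(abs(P[...,1]-.03)<.04);print('floor',np.nanmedian(z[s]))
E
cat > pick.py <<'E'
from h import *
import sys
np.set_printoptions(precision=4,suppress=True)
def pick(x,y,yaw,z,sq=20,h=.15):
    Rm=R(yaw)
    env.reach([x,y,.10],Rm); env.movel([x,y,z],rate=.12)
    effector.grasp(sq); s=env.sense();print('width',s['gripper_width'],'t',s['t'],s['ee_pos'],s['wrist_force'])
E
python3 - <<'E'
from pick import *
effector.release() if env.sense()['gripper_width']<.08 else None
pick(.4376,.266,np.radians(17),.007)
env.movel([.4376,.266,.15],rate=.2)
s=env.sense();print(s['gripper_width'],s['t'],s['wrist_force'])
p,_=viewer.read_camera("wrist");cv2.imwrite("pics/w1.png",p[:,:,::-1])
E
```

```text
side blue 578 [ 0.6561  0.03   -0.0433] 0.0019820665066789672
side white 857 [ 0.6496 -0.1257 -0.0388] 0.0022588143331240956
floor 0.025307787361662504
scene blue 511 [ 0.6589  0.0363 -0.042 ] 0.0022111324712358466
scene white 503 [ 0.6523 -0.1197 -0.0403] 0.0025902587146770656
floor 0.02614759456996507
width 0.013300491728772375 t 6.4667 [0.4376 0.2661 0.007 ] [-0.3089  0.4581  0.112 ]
0.013187301847578048 7.3333 [ 0.2111 -0.3184 -1.1627]
```

View pics/w1.png

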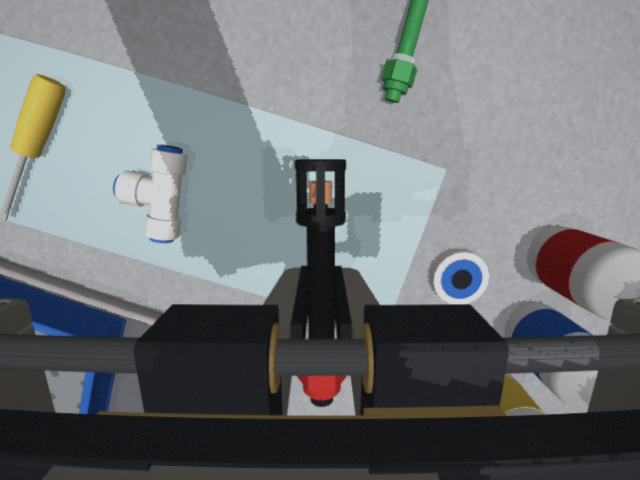

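```bash
cat >> pick.py <<'E'
from scipy.optimize import least_squares
BY=-.042
def rimfit(P,p,kind,init):
    z=P[...,2];hsv=cv2.cvtColor(p,cv2.COLOR_RGB2HSV)
    top=(z>.062)&(z<.078)&(abs(P[...,0]-init[0])<.1)&(abs(P[...,1]-init[1])<.09)
    m=top&((hsv[...,0]>100)&(hsv[...,0]<130)&(hsv[...,1]>120) if kind=='blue' else (hsv[...,1]<60))
    pts=P[m]
    def f(q):
        cx,cy,a=q;dx=pts[:,0]-cx;dy=pts[:,1]-cy
        u=abs(dx*np.cos(a)+dy*np.sin(a))-.0825;v=abs(-dx*np.sin(a)+dy*np.cos(a))-.0725
        return np.where((u>0)&(v>0),np.hypot(u,v),np.maximum(u,v))
    r=least_squares(f,init,loss='soft_l1',f_scale=.002);return r.x,len(pts),np.median(abs(r.fun))
E
python3 - <<'E'
from pick import *
env.movel([.45,.06,.18],rate=.3)
env.reach([.645,.033,.16],R(-np.pi/2+BY))
s=env.sense();print(s['t'],s['joint_positions'],s['gripper_width'])
for c in("wrist","side","scene"):
    P,p=cloud(c);cv2.imwrite(f"pics/{c}2.png",p[:,:,::-1]);np.savez(f"{c}2.npz",P=P,p=p)
    for k,i in(("blue",(.657,.033,BY)),("white",(.651,-.122,BY))):
        try: print(c,k,rimfit(P,p,k,i))
        except Exception as e: print(c,k,e)
    if c=="wrist":
        im,zb=ortho(P,p,.54,.78,-.22,.2,.001);cv2.imwrite("pics/o2.png",cv2.resize(im,None,fx=1.8,fy=1.8,interpolation=0)[:,:,::-1])
E
```

```text
9.6 [-0.5783  0.5853  0.6714  1.696  -0.4183  1.0094  0.1997] 0.013142439376046342
wrist blue (array([ 0.6587,  0.0326, -0.0418]), 6392, np.float64(0.002174226713694258))
wrist white (array([ 0.635 , -0.12  , -0.0372]), 20, np.float64(0.0011033364685316613))
side blue (array([ 0.6563,  0.0299, -0.0458]), 569, np.float64(0.0020369652969801227))
side white (array([ 0.6495, -0.1257, -0.0403]), 926, np.float64(0.00203571489499077))
scene blue (array([ 0.6593,  0.0362, -0.0395]), 527, np.float64(0.00218119969016424))
scene white (array([ 0.6537, -0.1197, -0.046 ]), 432, np.float64(0.002182011524047095))
```

View pics/wrist2.png

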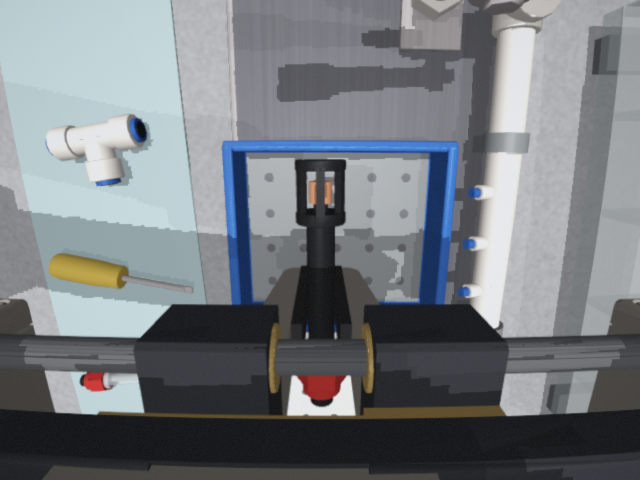

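View pics/o2.png

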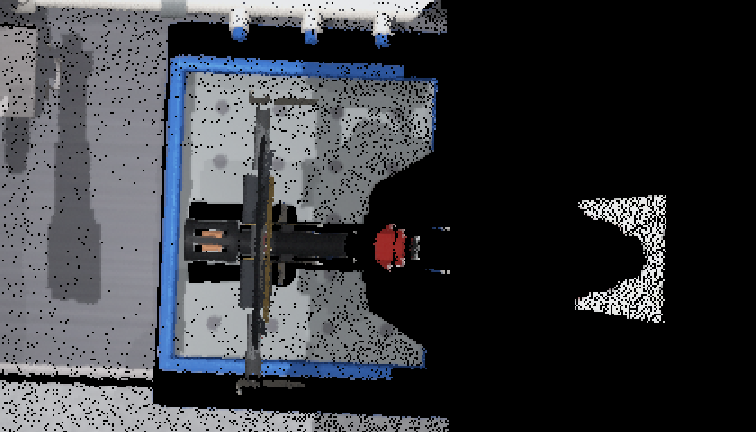

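View pics/scene2.png

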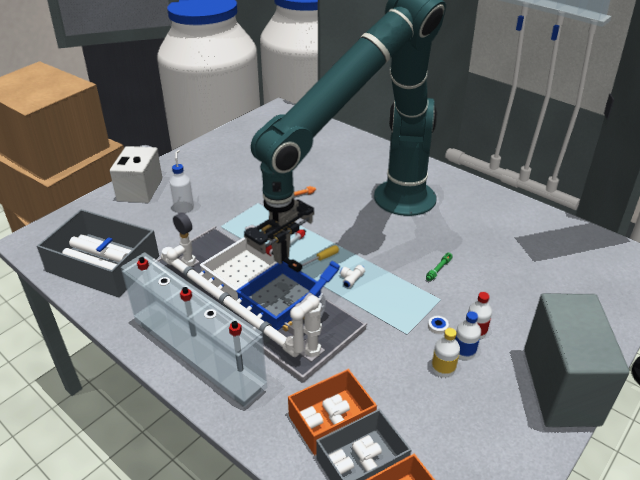

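```bash
cat >> pick.py <<'E'
BC=np.array([.6587,.0326]);bx=np.array([np.cos(BY),np.sin(BY)]);by=np.array([-np.sin(BY),np.cos(BY)])
def bp(u,v,z): return list(BC+u*bx+v*by)+[z]
E
python3 - <<'E'
from pick import *
env.movel(bp(-.011,0,.10),rate=.15)
env.movel(bp(-.011,0,.033),rate=.08)
print(env.sense()['wrist_force'])
env.movel(bp(-.011,0,.0300),rate=.03)
s=env.sense();print(s['wrist_force'],s['ee_pos'],s['t'])
effector.release()
s=env.sense();print(s['wrist_force'],s['gripper_width'],s['t'])
env.movel(bp(-.011,0,.13),rate=.2)
P,p=cloud("wrist");cv2.imwrite("pics/w3.png",p[:,:,::-1])
s=env.sense();print(s['wrist_force'],s['gripper_width'],s['t'])
E
```

```text
[ 0.4475 -0.4823 -0.4303]
[-0.5292  0.15   -0.0531] [0.6478 0.0331 0.0302] 11.5333
[-0.3988 -0.0256 -0.6114] 0.09155612369690722 12.75
[ 0.1196 -0.0652  0.3283] 0.09159686742241605 13.45
```

View pics/w3.png

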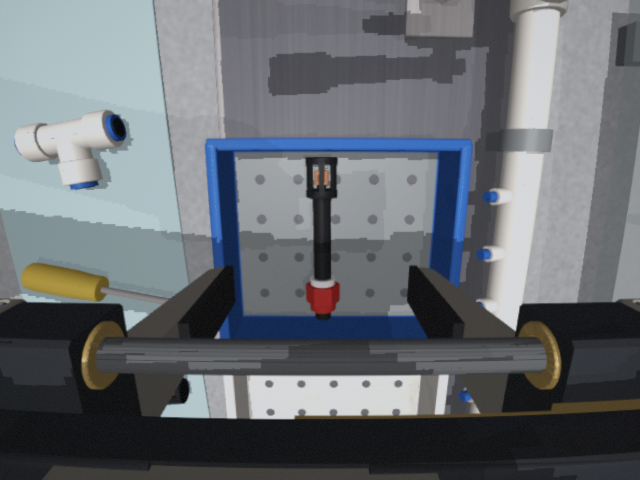

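```bash
python3 - <<'E'
from pick import *
pick(.4418,-.1225,np.radians(2),.007)
env.movel([.4418,-.1225,.15],rate=.25)
print(env.sense()['gripper_width'])
env.reach(bp(.028,0,.12),R(-np.pi/2+BY))
s=env.sense();print(s['t'],s['joint_positions'],s['gripper_width'])
P,p=cloud("wrist");cv2.imwrite("pics/w4.png",p[:,:,::-1]);np.savez("w4.npz",P=P,p=p)
im,zb=ortho(P,p,.54,.78,-.22,.2,.001);cv2.imwrite("pics/o4.png",cv2.resize(im,None,fx=1.8,fy=1.8,interpolation=0)[:,:,::-1])
E
```

```text
width 0.013440790104799255 t 17.075 [ 0.4418 -0.1225  0.007 ] [ 0.2454 -0.4589 -1.4943]
0.012940448639057476
19.3167 [-0.4819  0.6827  0.579   1.6063 -0.4266  0.9835  0.1923] 0.013145247805310905
```

View pics/w4.png

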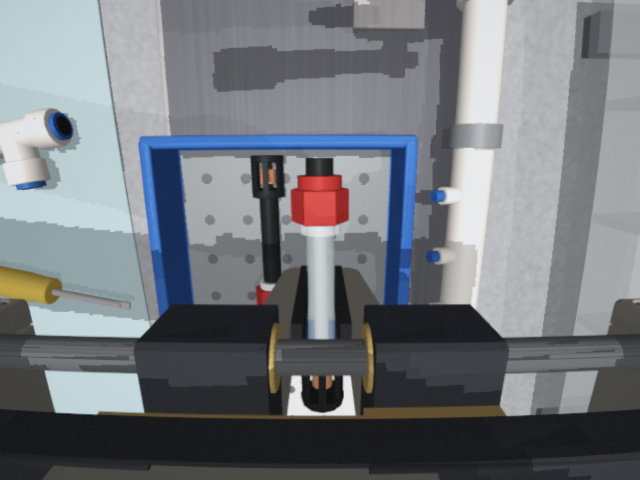

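View pics/o4.png

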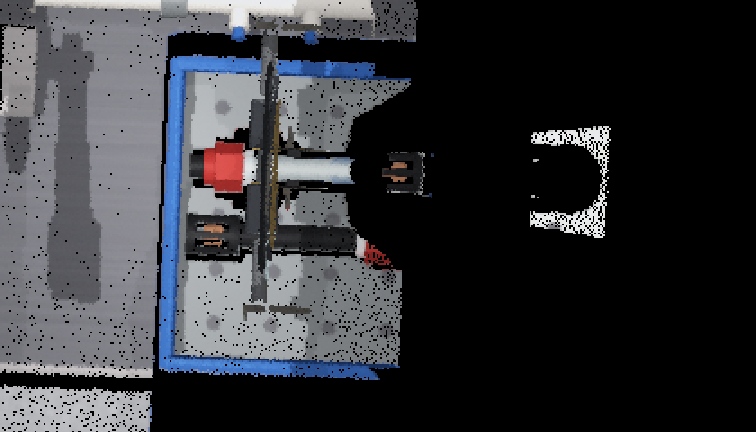

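```bash
python3 - <<'E'
from pick import *
v=.0005
env.movel(bp(.028,v,.08),rate=.15)
env.movel(bp(.028,v,.0315),rate=.06)
print(env.sense()['wrist_force'])
env.movel(bp(-.033,v,.0315),rate=.05)
s=env.sense();print(s['wrist_force'],s['gripper_width'],s['ee_pos'])
env.movel(bp(.011,v,.0315),rate=.1)
env.movel(bp(.011,v,.0300),rate=.03)
s=env.sense();print(s['wrist_force'],s['gripper_width'],s['t'])
effector.release()
s=env.sense();print(s['wrist_force'],s['gripper_width'],s['t'])
env.movel(bp(.011,v,.15),rate=.2)
p,_=viewer.read_camera("wrist");cv2.imwrite("pics/w5.png",p[:,:,::-1])
print(env.sense()['t'])
E
```

```text
[-1.272   0.1628 -1.4961]
[-0.3883 -0.5736 -0.7949] 0.01333811354954547 [0.6258 0.0344 0.0314]
[-0.2514  0.6268 -1.2804] 0.013004294860152454 22.95
[ 0.1999 -0.2803  0.8054] 0.09196167984833194 24.1667
24.9667
```

View pics/w5.png

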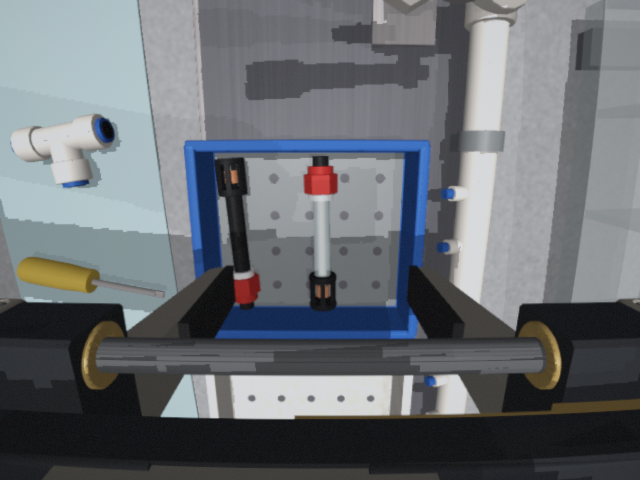

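```bash
python3 - <<'E'
from pick import *
WC=np.array([.652,-.1225])
def wp(u,v,z): return list(WC+u*bx+v*by)+[z]
env.movel([.50,.08,.15],rate=.35)
pick(.4142,.1188,np.radians(6),.007,25)
env.movel([.4142,.1188,.05],rate=.1)
s=env.sense();print(s['gripper_width'])
if s['gripper_width']>.02:
    env.movel([.45,.02,.15],rate=.3)
    env.reach(wp(.008,.028,.14),R(-np.pi/2+BY))
    s=env.sense();print(s['t'],s['gripper_width'])
    P,p=cloud("wrist");cv2.imwrite("pics/w6.png",p[:,:,::-1])
    print(rimfit(P,p,"white",(.652,-.1225,BY)))
else:
    p,_=viewer.read_camera("wrist");cv2.imwrite("pics/w6.png",p[:,:,::-1])
E
```

```text
width 0.029444540998052614 t 28.7833 [0.4141 0.1188 0.007 ] [ 0.1382  0.0593 -0.6096]
0.028999283943337523
31.1417 0.02939891758167986
(array([ 0.6522, -0.1223, -0.0447]), 5868, np.float64(0.002100049392942345))
```

View pics/w6.png

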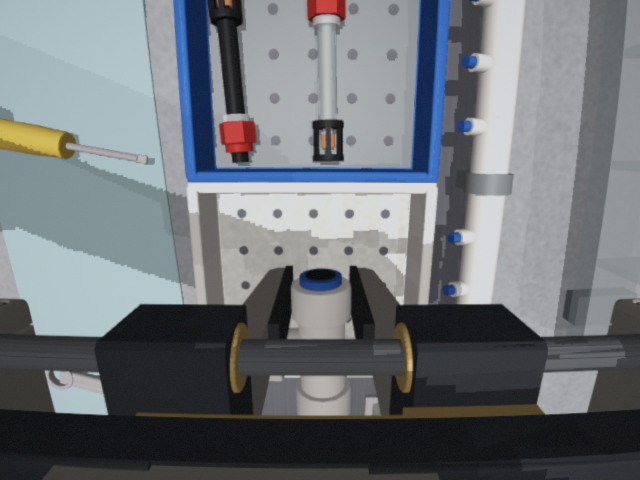

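```bash
python3 - <<'E'
from pick import *
WC=np.array([.652,-.1225])
def wp(u,v,z): return list(WC+u*bx+v*by)+[z]
env.movel(wp(.008,.028,.07),rate=.15)
env.movel(wp(.008,.028,.0295),rate=.08)
print(env.sense()['wrist_force'])
effector.release()
s=env.sense();print(s['wrist_force'],s['gripper_width'],s['t'])
env.movel(wp(.008,.028,.16),rate=.2)
p,_=viewer.read_camera("wrist");cv2.imwrite("pics/w7.png",p[:,:,::-1])
p,_=viewer.read_camera("side");cv2.imwrite("pics/s7.png",p[:,:,::-1])
print(env.sense()['t'])
# lever planning
hub=np.array([.740,.184,.145])
def pad(th):
    f=.40-th
    return hub+np.array([-.118*np.cos(f)+.005*np.sin(f),0,.118*np.sin(f)+.005*np.cos(f)])
def RT(t): # tool leaning: approach dir (sin t,0,-cos t)
    y=np.array([np.sin(t),0,-np.cos(t)]);z=np.array([0,1.,0]);return np.stack([np.cross(y,z),y,z],1)
print(RT(0))
for th in(0,.5,1.07):
    print(th,pad(th),solver.inverse_kinematics(pad(th)+[0,0,.002],RT(.3+.3*th)))
E
```

```text
[-0.541  -0.064   0.3142]
[-0.2481 -0.5857  0.1455] 0.0918434974957322 33.4833
34.3833
[[ 1.  0.  0.]
 [-0.  0.  1.]
 [ 0. -1.  0.]]
0 [0.6333 0.184  0.1956] [-0.7197  0.3742  0.4134  1.864  -0.0745  0.6502  1.2707]
0.5 [0.6221 0.184  0.1382] [-0.8202  0.4078  0.4741  2.0488 -0.0143  0.3101  1.1651]
1.07 [0.6444 0.184  0.0756] [-0.0829  0.5708 -0.4508  2.0925  1.756   0.4726 -0.4568]
```

View pics/w7.png

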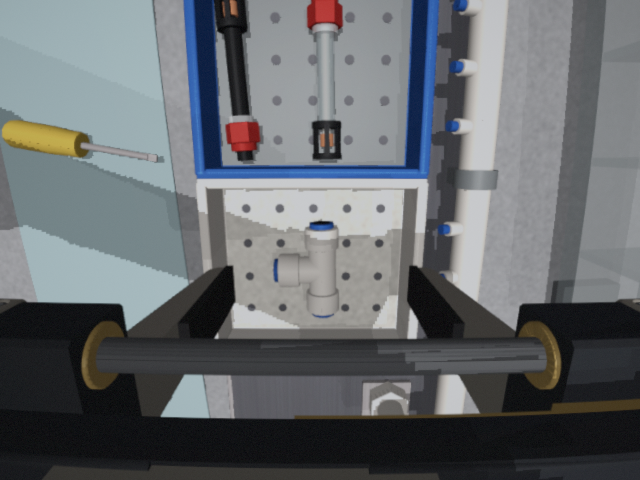

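View pics/s7.png

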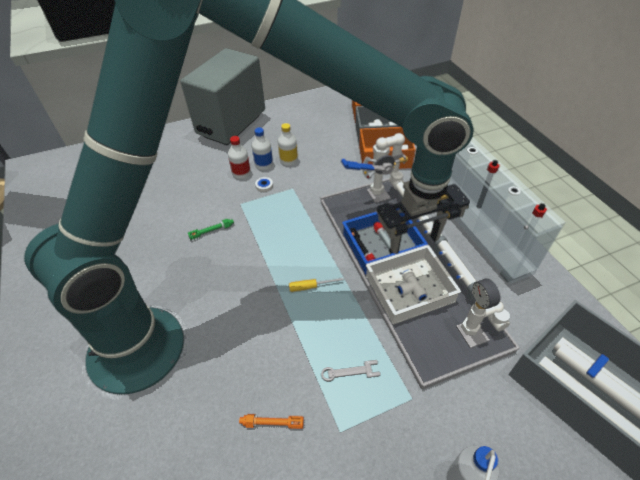

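```bash
cat > lev.py <<'E'
from pick import *
hub=np.array([.740,.184,.145])
def RT(t):
    y=np.array([np.sin(t),0,-np.cos(t)]);z=np.array([0,1.,0]);return np.stack([np.cross(y,z),y,z],1)
def tip(th,t,extra=0):
    f=.40-th;n=np.array([np.sin(f),0,np.cos(f)])
    return hub+np.array([-.118*np.cos(f),0,.118*np.sin(f)])+n*(.005+.01*abs(np.sin(f+t))+extra)
E
python3 - <<'E'
from lev import *
s=env.sense();e=np.array(s['ee_pos'])
env.movel(list(e[:2])+[.26],rate=.3)
effector.grasp(10)
env.reach([.633,.184,.26],RT(.1))
s=env.sense();print(s['t'],s['joint_positions'],s['gripper_width'],s['wrist_force'])
for t in(0,.1,.2):
    for th in(0,.35,.7,1.1):
        print(t,th,tip(th,t),solver.inverse_kinematics(tip(th,t),RT(t)))
for c in("side","scene","wrist"):
    P,p=cloud(c);cv2.imwrite(f"pics/{c}8.png",p[:,:,::-1])
    print(c,[(np.round(r['at'],3),round(r['score'],2)) for r in tip_of(c,"lever_pad")][:2],[(np.round(r['at'],3),round(r['score'],2)) for r in tip_of(c,"lever_hub")][:2])
print(env.sense()['t'])
E
```

```text
37.2917 [-0.6226  0.3975  0.3658  1.6347 -0.1267  1.0401  1.3367] 0.00032700563122309214 [ 0.836  -0.0616  0.164 ]
0 0 [0.6348 0.184  0.1991] [-0.5762  0.5098  0.342   1.6072 -0.189   1.0573  1.3896]
0 0.35 [0.6224 0.184  0.1564] [-0.5765  0.5349  0.3289  1.6732 -0.2014  0.9669  1.3954]
0 0.7 [0.6249 0.184  0.1177] [-0.565   0.5843  0.3165  1.6916 -0.2208  0.9009  1.4109]
0 1.1 [0.6424 0.184  0.0777] [-0.5431  0.66    0.305   1.6657 -0.2467  0.8539  1.4354]
0.1 0 [0.6351 0.184  0.2   ] [-0.6092  0.4579  0.3492  1.6904 -0.1531  0.9267  1.3565]
0.1 0.35 [0.6225 0.184  0.1574] [-0.6088  0.4855  0.3358  1.7558 -0.1667  0.8346  1.3606]
0.1 0.7 [0.6252 0.184  0.1168] [-0.5938  0.5404  0.3203  1.775  -0.1902  0.7622  1.3785]
0.1 1.1 [0.6429 0.184  0.0771] [-0.5674  0.6183  0.3045  1.7498 -0.2197  0.7117  1.4065]
0.2 0 [0.6355 0.184  0.2008] [-0.6473  0.4111  0.3616  1.7725 -0.1094  0.7942  1.3131]
0.2 0.35 [0.6225 0.184  0.1584] [-0.647   0.442   0.3488  1.8369 -0.124   0.7003  1.3148]
0.2 0.7 [0.6255 0.184  0.1159] [-0.6281  0.5034  0.3301  1.8565 -0.1527  0.6209  1.3355]
0.2 1.1 [0.6434 0.184  0.0765] [-0.5959  0.5839  0.309   1.8313 -0.1869  0.5667  1.368 ]
side [(array([0.63 , 0.184, 0.195]), 0.78)] [(array([0.739, 0.18 , 0.147]), 0.78)]
scene [(array([0.628, 0.186, 0.197]), 0.89), (array([0.669, 0.031, 0.034]), 0.72)] [(array([0.736, 0.18 , 0.148]), 0.97)]
wrist [(array([0.632, 0.185, 0.198]), 0.79)] [(array([0.738, 0.184, 0.147]), 0.66)]
37.7417
```

View pics/scene8.png

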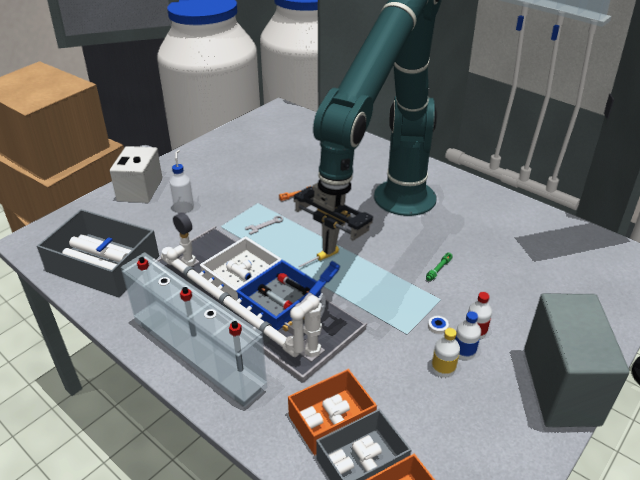

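View pics/wrist8.png

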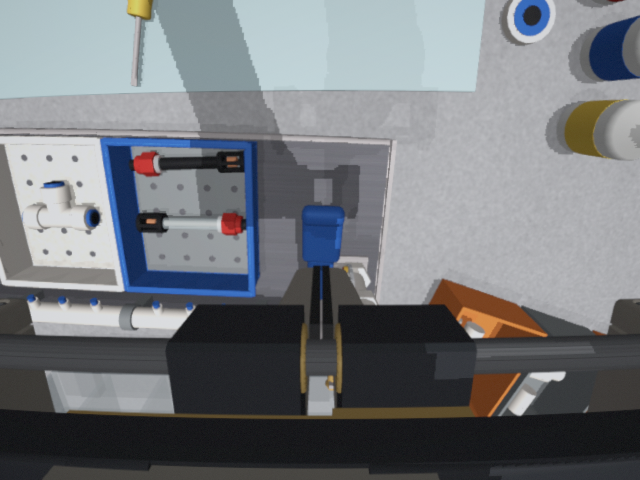

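```bash
python3 - <<'E'
from lev import *
t=.2
env.movel(list(tip(0,t,.012)),RT(t),rate=.15)
print(env.sense()['wrist_force'])
for th in list(np.arange(.1,1.01,.15))+[1.03,1.06,1.08]:
    env.movel(list(tip(th,t)),rate=.08)
    s=env.sense();e=np.array(s['ee_pos']);print(round(th,2),s['wrist_force'],'err',(e-tip(th,t))*1e3,'t',s['t'])
    if abs(s['wrist_force'][2])>25: break
p,_=viewer.read_camera("side");cv2.imwrite("pics/s9.png",p[:,:,::-1])
for c in("side","scene"):
    P,p=cloud(c);cv2.imwrite(f"pics/{c}9.png",p[:,:,::-1]);np.savez(f"{c}9.npz",P=P,p=p)
    print(c,[(np.round(r['at'],4),round(r['score'],2)) for r in tip_of(c,"lever_pad")][:2])
E
python3 -c "
import cv2
for c,(x,y) in dict(side=(310,110),scene=(240,210)).items():
    i=cv2.imread(f'pics/{c}9.png')[y:y+150,x:x+200];cv2.imwrite(f'pics/{c}9z.png',cv2.resize(i,None,fx=4,fy=4,interpolation=2))"
```

```text
[0.2724 0.6266 0.0823]
0.1 [3.2799 0.2293 3.3586] err [1.3782 0.3174 1.25  ] t 38.675
0.25 [0.9581 0.6732 3.5464] err [-0.2558  0.0484  0.0639] t 39.0667
0.4 [0.847  1.2438 5.0729] err [0.495  0.151  0.6417] t 39.4583
0.55 [-0.4014 -0.5111  5.1448] err [-0.0963 -0.0517  0.4361] t 39.85
0.7 [-1.5095 -0.3301  6.7434] err [-0.1674 -0.0987  0.6543] t 40.2167
0.85 [-0.8401 -0.9356  8.2716] err [-0.0728 -0.3207  0.7605] t 40.5667
1.0 [-0.8279 -0.2299  6.5287] err [ 0.1131 -0.5262  0.7001] t 40.9167
1.03 [-1.0643 -0.5381  8.1449] err [ 0.0101 -0.5809  1.0301] t 41.1667
1.06 [-2.5929 -0.6928  9.9918] err [ 0.0148 -0.6607  1.2349] t 41.4167
1.08 [-2.0548 -1.3611 10.1458] err [-0.0216 -0.6989  1.2909] t 41.6667
side [(array([0.6424, 0.1803, 0.0758]), 0.74)]
scene [(array([0.6386, 0.1845, 0.0785]), 0.58)]
```

View pics/side9z.png

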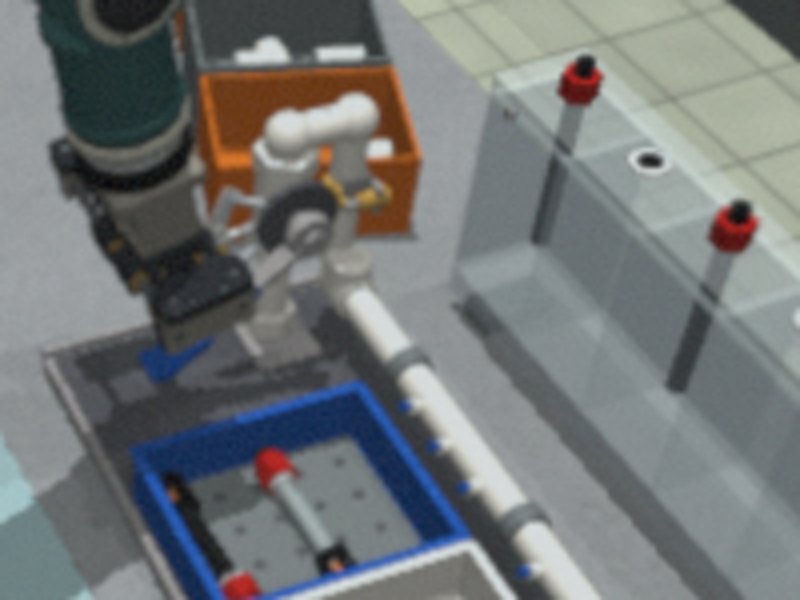

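View pics/scene9z.png

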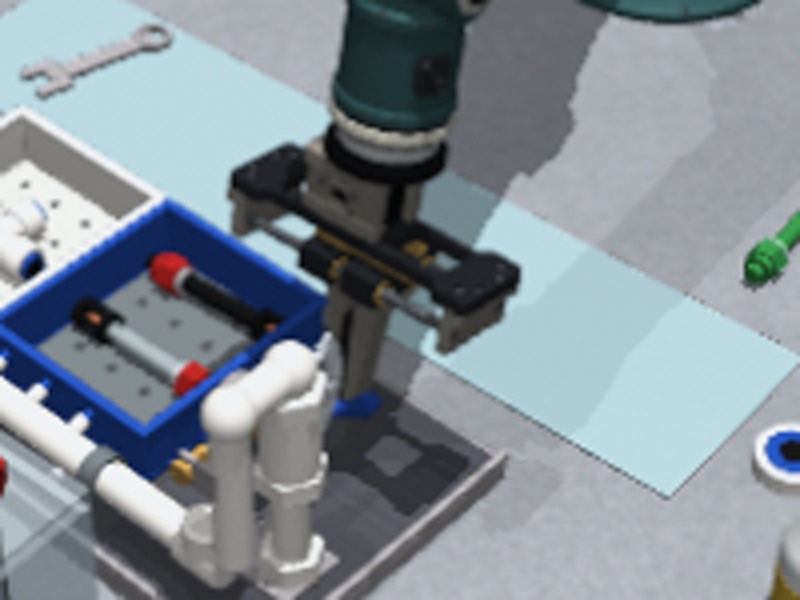

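```bash
python3 - <<'E'
from lev import *
t=.2
b=tip(1.08,t);f=.4-1.08;n=np.array([np.sin(f),0,np.cos(f)])
for k in range(1,9):
    env.movel(list(b-n*.001*k),rate=.05)
    env.pause(.15)
    s=env.sense();e=np.array(s['ee_pos']);F=np.array(s['wrist_force']);print(k,F,'n-force',F@n,'prog mm',(b-e)@n*1e3,e,s['t'])
    if F@n>18: break
P,p=cloud("side");cv2.imwrite("pics/side10.png",p[:,:,::-1])
P,p=cloud("scene");cv2.imwrite("pics/scene10.png",p[:,:,::-1])
for c in("side","scene"): print(c,[(np.round(r['at'],4),round(r['score'],2)) for r in tip_of(c,"lever_pad")][:2])
E
```

```text
1 [-2.5081 -1.3111  9.7254] n-force 9.139308047033612 prog mm -0.13503453912003283 [0.6427 0.1833 0.0789] 42.3167
2 [-2.9904 -1.0944  9.2074] n-force 9.03983232441167 prog mm 0.8661150422473639 [0.6433 0.1833 0.0781] 42.7167
3 [-2.1254 -0.9256 10.1981] n-force 9.266233534377017 prog mm 1.8459657065352753 [0.6439 0.1833 0.0773] 43.1167
4 [-2.8778 -1.5715 11.3492] n-force 10.634326884406198 prog mm 2.6494678022673583 [0.6444 0.1832 0.0767] 43.5167
5 [-6.0651 -2.4402 16.2732] n-force 16.467282036574108 prog mm 3.0395381735422853 [0.6447 0.1832 0.0764] 43.9167
6 [-9.9734 -2.2292 21.4633] n-force 22.960468763493065 prog mm 3.385927674567551 [0.6449 0.1833 0.0761] 44.3167
side [(array([0.6445, 0.1861, 0.0712]), 0.98)]
scene [(array([0.6412, 0.182 , 0.0746]), 0.51)]
```

```bash
python3 - <<'E'
from lev import *
t=.2
b=tip(1.08,t);f=.4-1.08;n=np.array([np.sin(f),0,np.cos(f)])
env.movel(list(b-n*.0052),rate=.05)
env.pause(1.0)
s=env.sense();F=np.array(s['wrist_force']);e=np.array(s['ee_pos']);print(F,F@n,(b-e)@n*1e3,s['t'],max(abs(np.array(s['joint_velocities']))))
p,_=viewer.read_camera("side");cv2.imwrite("pics/side11.png",p[:,:,::-1])
p,_=viewer.read_camera("scene");i=p[150:390,180:500,::-1];cv2.imwrite("pics/scene11.png",cv2.resize(i,None,fx=2.4,fy=2.4,interpolation=2))
E
```

```text
[-6.9415 -2.4302 17.3889] 17.885929736523735 3.105534323709037 45.7667 0.0020488686595200494
```

View pics/side11.png

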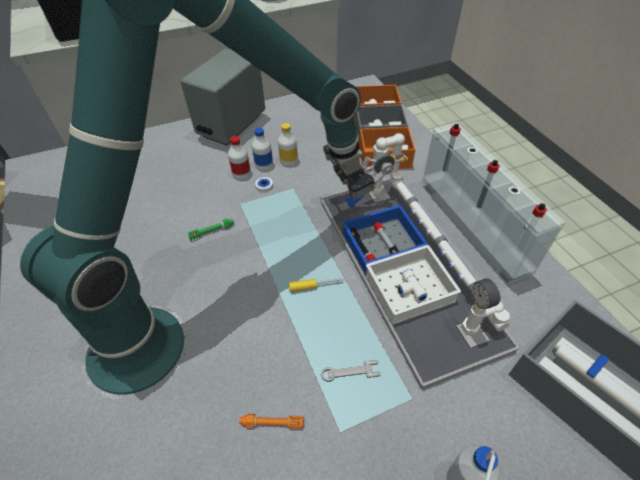

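View pics/scene11.png

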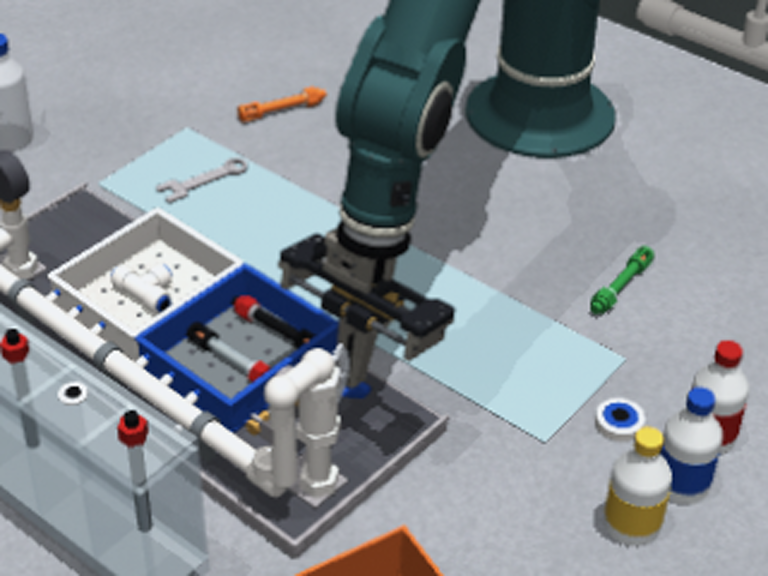

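The pictures show both probes in the blue basket, the tee in the white basket, and the lever held down. The spanner, screwdriver, look-alikes and bottles are where they were.

```bash
python3 - <<'E'
from station import workorder
print(workorder.finish_job())
E
```

```text
the job is handed in; nothing more can be done
None
```

I laid both red-headed probes in the blue basket and put the tee in the white one. I then pressed the lever to the bottom of its travel and handed the job in at about 46 s, still holding it down.

- **Parts:** The last pictures show the two probes lying on the grey floor and the tee inside its basket. I lowered each part to within about 1 mm of the floor before opening the fingers. To make room for the second probe, I pushed the first gently aside with a finger.
- **Lever:** The push stayed near 9 N, then rose sharply within 1 mm, which is what the end stop should feel like. I backed off a little and held it at about 18 N; the arm stayed still over a 1 s pause.
- **Everything else:** The spanner, screwdriver, tape reel, bottles and look-alikes look unmoved in the last pictures.
- **Disagreement:** The side and scene cameras differed by up to about 6 mm in y on the basket positions. I used the wrist camera for the final positions; its readings fell between the two. At the end they also differed by about 3 mm on the lever pad height (71 and 75 mm, against 73 mm expected at the stop), so I relied on the force rise for the third position.

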